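# Set the tote divider and load a long pipe and a short bracket

## Robot

A 6-joint arm with a two-finger parallel gripper is mounted at the origin on the work surface. World frame = base frame: x ahead of the robot, y to its left, z up, the work surface at z = 0. Lengths are in m, angles in degrees, forces in N, time in s.
With the tool pointing down it reaches from about 0.35 to 0.875 m from the base axis. Payload 4.2 kg.
Tool frame: the origin (TCP) lies midway between the tips of the shut fingers; the grasp point (between the pads) lies 19 mm behind it; z points along the fingers, y is the line along which they close (so a half turn about z gives the same grasp; the last joint's range is limited). The gripper opens to 87 mm and grips with 3 to 60 N. Pads are 19 mm wide; open, the fingers measure 117 mm over their backs; the gripper's body (75 mm by 190 mm) begins 51 mm behind the grasp point.
Start: joints at [-51.876, 22.042, 0.453, 0, -68.411, -14.817], TCP at [0.247, -0.574, 0.223] pointing down, gripper open.
Joint ranges: [-179.83, 179.83], [-69.29, 118.12], [-61.27, 80.66], [-181.25, 117.63], [-171.15, -9.14], [-177.46, 177.46]. Speed limits (degrees/s): [159.86, 159.86, 180, 180, 180, 180].

## Interface

Orientations are given as [roll, pitch, yaw] about the fixed x, y, z axes, in that order (R = Rz(yaw) Ry(pitch) Rx(roll)).
In Python, from workcell import env gives the robot as it stands. The module is installed in compiled form; this text tells all that it offers. Calls block until the motion is done:
- env.goto(position, orientation): joint-space move of the TCP to a pose.
- env.move_straight(position, rotation=None, rate=0.15, force_limit=None): straight line of the TCP; rotation=None keeps the orientation; rate is the mean speed in m/s. With force_limit (N) it stops when the force on the tool has changed by that much, and returns True; else False.
- env.set_joints(angles): joint-space move.
- env.gripper_to(opening, grasp_force=None): opening from 0.0 (shut) to 1.0 (fully open); grasp_force is the grip in N (None keeps the last); returns when the fingers have stopped.
- env.dwell(seconds).
- env.inverse_kinematics(position, orientation): joint angles nearest the present ones, or None.
- env.read_state(): the state.
- env.grab_frame(name): name is "scene" or "top" or "wrist"; returns a dict with "image" (384x512x3 uint8, blue, green, red), "fx", "fy", "cx", "cy" (pixels), "position" and "orientation" of the camera in the world. Camera axes: x right, y up, looking along -z (the intrinsics and any distortion apply to the point x, -y, -z); pixel columns grow to the right and rows downward; lengths in m; the calibration is good to about 2 mm. A picture is of the moment at which its call begins. There is no depth.
A pose or a line that the arm cannot do raises env.Unreachable and nothing moves.
- env.close_job(): hands the job in; it is judged then, once.
Trained networks look in a picture, given as the dict that the camera call returned (one of the last four; its "shot" number tells which), for a name from the list of things; names that differ only in an ending like _2 or _b are one class to them, and where a whole thing is asked for, a point or a joint stands for the part that bears it (a point fixed in the world has none). Each returns a list of dicts, best first, with "score" (0 to 1); they miss things now and then, are a little off and sometimes report something else, mostly with a low value. They report only what shows in the picture. A call takes as long as a camera call.
- env.search_frame(picture, thing): "xyz" ([x, y, z] in m, in world coordinates, good to about 4 mm: the middle of the surface that is visible of it).
- env.trace(picture, thing): "mask" (384x512 bool, what is visible of it).
The state is a dict: "clock": time; "joint_positions": joint angles; "qvel": joint speeds; "joint_torque": joint torques, N m; "position": TCP position; "tool_rot": TCP orientation; "force": force on the tool from outside, world axes, zero at the start; "wrist_torque": the same for the moment, N m; "opening": opening from 0.0 (shut) to 1.0 (fully open); "finger_force": force on a finger pad.
Only numpy, scipy, OpenCV 4.12 (cv2) and the standard library are available. Lean on these libraries where they do the work, as an engineer would, in place of code of your own. Each camera call takes 0.05 s, during which the arm holds its last target. There are 200 camera calls.

## Task

Neither bay of the blue tote is long enough for the printed pipe: slide the tote's divider along its rails until one bay takes the long pipe and the other still takes the short bracket, pushing it at its middle so that it does not bind, and never forcing it. Set the pipe down in the long bay and the bracket in the short one, each lying flat on the tote's floor, the same way up as now and not dropped. Leave the hammer, chisel, brush and file where they are.

Things in the scene. Friction and masses are not known exactly. Their poses are not given: they have to be found in the camera images.
- tote: Blue open plastic tote, 332 mm long (its x axis) x 178 wide (y) x 64 high, fixed to the bench, long side roughly across the bench. Origin: centre of its underside. Inside 320 long (x from -160 to +160) x 166 wide, floor top at z = 5 mm.
- tote_mouth (a point): Middle of the tote's mouth, at rim height (x = y = 0, z = 64 mm in the tote's frame). Aluminium guide rails run along both long sides inside, z = 41 to 62.5 mm, and leave the mouth 150 mm wide (y from -75 to +75).
- divider: White divider across the tote, captive in the rails: it slides along the tote's x (up to about 130 mm either side of the middle) and cannot be lifted out. Frame parallel to the tote's; origin mid width and thickness, at the height of the tote's origin. Plate 5 mm thick, 146 wide, z = 10 to 60 mm; 0.3 kg. It starts within 25 mm of the tote's middle and stays where it is left.
- divider_pad (a point): Centre of the yellow thumb pad in the divider's middle, 55 mm above its origin: 14 thick (x) x 40 wide (y), z = 35 to 75 mm, so a bay's clear length runs from the end wall to 7 mm short of the divider's origin. A few newtons slide it when pushed here, near rail height (z about 53 mm). Pushed more than about 20 mm to either side of its middle it cocks (1 mm play) and jams.
- pipe: Long part: straight grey printed metal pipe lying on the bench, 190 mm long (its x axis), 28 mm diameter tube with a square flange 44 x 44 x 8 mm at each end on which it lies; a boss of 18 mm diameter stands up to z = 44 mm at x = +52 mm. About 0.3 kg. Origin: centre of its underside; the tube's axis is at z = 22 mm.
- pipe_grip (a point): The middle of the pipe's tube, 22 mm above its underside: 28 mm across (along the pipe's y), clear of boss and flanges by 40 mm.
- bracket: Short part: grey printed metal bearing bracket, base 84 (x) x 50 (y) x 8 mm, with an upright web 12 mm thick (y) standing along x from x = -38 to +24 mm, up to z = 42 mm, and a cross boss of 24 mm diameter, 30 long (along y) at x = +28 mm. About 0.2 kg. Origin: centre of its underside.
- bracket_grip (a point): A point in the bracket's web, at x = -7, y = 0, z = 31 mm in the bracket's frame; the web is 12 mm across (along y) here and clear for 23 mm towards the boss.
- hammer: Bystander: hammer with a wooden handle, 290 mm long, on the far side of the bench.
- chisel: Bystander: blue cold chisel with a black hand guard, about 280 mm long, on the far side of the bench.
- brush: Bystander: wire brush with a wooden handle, 210 mm long, at the right front of the bench.
- file: Bystander: flat file with a red handle, 230 mm long, at the left front of the bench.

How it is judged:
By the outcome, as a careful person would: the job done as asked, in the order asked, and still so for the second after the job is handed in, with the robot touching nothing.
It also fails if it takes over 67 s, if anything falls off the work surface, if the arm or the gripper's body presses on something with over 40 N, if the wrist force passes 120 N, or if a joint passes its speed limit or range.

## Working session

There is one attempt and no reset: what is moved stays moved. The work goes in short steps, each a Python script; the robot and the scene stay as the last script left them, time stands still between calls to the robot, and variables do not carry over. Pictures are saved under pics/ and viewed, at most 10 in all, crops included, and the job is handed in when it is done.

```bash
mkdir -p pics
python3 - <<'E'
from workcell import env
import cv2,numpy as np
for n in ["top","scene"]:
    p=env.grab_frame(n); cv2.imwrite(f"pics/{n}0.png",p["image"])
    print(n,p["fx"],p["fy"],p["cx"],p["cy"],p["position"],p["orientation"],[k for k in p])
    for t in ["tote","divider","divider_pad","pipe","pipe_grip","bracket","bracket_grip","tote_mouth"]:
        r=env.search_frame(p,t); m=env.trace(p,t)
        s=""
        if m and m[0]["mask"].any():
            ys,xs=np.nonzero(m[0]["mask"]); q=cv2.minAreaRect(np.c_[xs,ys].astype(np.float32)); s=np.round(np.r_[q[0],q[1],q[2]],1)
        print(t,[(np.round(a["xyz"],3),round(a["score"],2)) for a in r[:2]],s)
print(env.read_state()["clock"])
E
```

```text
top 417.23101892560544 417.23101892560544 259.7699544354611 197.0049099050674 [ 0.42683027 -0.01806272  1.39966723] [  3.63437741   1.0264495  -91.0812708 ] ['image', 'fx', 'fy', 'cx', 'cy', 'position', 'orientation', 'shot']
tote [(array([ 0.504, -0.019,  0.01 ]), 0.76), (array([ 0.268, -0.258,  0.02 ]), 0.61)] [268.1 199.5 104.8  57.4   1. ]
divider [(array([ 0.502, -0.044,  0.064]), 0.47)] [274. 200.  44.   4.  90.]
divider_pad [(array([ 0.502, -0.043,  0.064]), 0.74)] [274.  191.5  29.    4.   90. ]
pipe [(array([ 0.461, -0.42 ,  0.039]), 0.63)] [389.6 210.5  14.3  59.2  15.8]
pipe_grip [(array([ 0.457, -0.42 ,  0.037]), 0.86)] [389.5 210.4  14.6  58.9  15.8]
bracket [(array([0.466, 0.366, 0.012]), 0.66)] [149.3 213.4  15.   25.1  21. ]
bracket_grip [(array([0.46 , 0.372, 0.012]), 0.88), (array([ 0.462, -0.414,  0.038]), 0.37)] [149.1 213.6  15.8  25.8  20.2]
tote_mouth [(array([ 0.505, -0.021,  0.007]), 0.94)] [268.2 199.5 103.5  55.9   1.5]
scene 452.33300848024527 452.33300848024527 263.52694758289357 192.0342442185539 [1.11869426 0.03878234 1.07551418] [3.01605882e+01 6.79883274e-02 9.34217669e+01] ['image', 'fx', 'fy', 'cx', 'cy', 'position', 'orientation', 'shot']
tote [(array([ 0.499, -0.023,  0.004]), 0.83), (array([ 0.279, -0.253,  0.021]), 0.48)] 
divider [(array([ 0.501, -0.038,  0.064]), 0.83)] [252.  183.1  49.1  19.9  87.6]
divider_pad [(array([ 0.498, -0.038,  0.062]), 0.82)] [250.5 184.5  16.   49.2   1.3]
pipe [(array([ 0.476, -0.418,  0.036]), 0.74)] [112.5 170.8  21.3  71.7  32.4]
pipe_grip [(array([ 0.475, -0.422,  0.035]), 0.62)] [111.3 170.9  22.2  70.9  32.4]
bracket [(array([0.48 , 0.369, 0.009]), 0.91)] [402.2 187.9  19.8  32.   20.6]
bracket_grip [(array([0.48 , 0.375, 0.014]), 0.97)] 
tote_mouth [(array([ 0.502, -0.02 ,  0.007]), 0.67), (array([ 0.767, -0.273,  0.031]), 0.26)] [252.7 189.2 131.5  71.3   4.5]
1.7
```

Run:
```python
import cv2
a=cv2.imread("pics/top0.png")[140:270,100:440]
cv2.imwrite("pics/top0z.png",cv2.resize(a,None,fx=2.35,fy=2.35,interpolation=cv2.INTER_CUBIC))
a=cv2.imread("pics/scene0.png")
cv2.imwrite("pics/scene0z.png",cv2.resize(a,None,fx=1.5,fy=1.5,interpolation=cv2.INTER_CUBIC))
```

```text
(no output)
```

View pics/top0z.png

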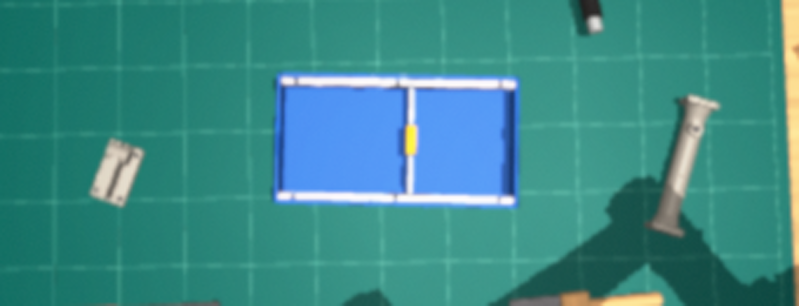

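View pics/scene0z.png

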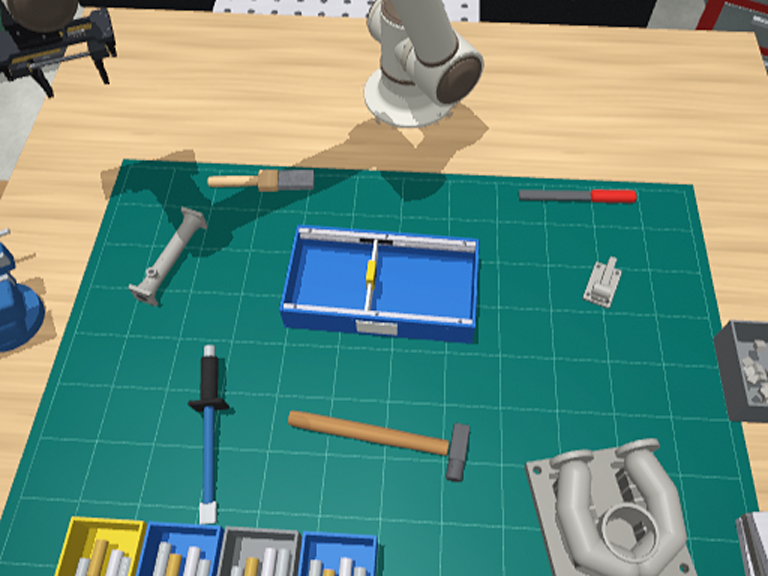

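The pictures show the tote in the middle (full image about 268,199) and its yellow pad at 274,192. The pipe is at right (390,210) with its boss at the far end. The bracket is at left (149,213), its boss probably towards world +x. I'll put the pipe in the left bay (+y), so the divider goes about 30 mm towards -y.

```bash
cat > h.py <<'E'
from workcell import env
import cv2,numpy as np
from scipy.spatial.transform import Rotation as Rn
def plane(p,px,z):
    px=np.atleast_2d(px).astype(float); R=Rn.from_euler("xyz",p["orientation"],degrees=True).as_matrix()
    d=np.c_[(px[:,0]-p["cx"])/p["fx"],-(px[:,1]-p["cy"])/p["fy"],-np.ones(len(px))]@R.T
    c=np.array(p["position"]); return (c+d*((z-c[2])/d[:,2])[:,None])
def pix(p,X):
    R=Rn.from_euler("xyz",p["orientation"],degrees=True).as_matrix()
    c=(np.atleast_2d(X)-np.array(p["position"]))@R
    return np.c_[p["cx"]+p["fx"]*c[:,0]/-c[:,2],p["cy"]-p["fy"]*c[:,1]/-c[:,2]]
def rect(p,mask,z):
    """min area rectangle of a mask on plane z: centre, long, short, long-axis angle (deg)"""
    ys,xs=np.nonzero(mask); h=cv2.convexHull(np.c_[xs,ys].astype(np.float32))[:,0]
    w=plane(p,h,z)[:,:2]; (c,s,a)=cv2.minAreaRect((w*1000).astype(np.float32))
    if s[0]<s[1]: s=(s[1],s[0]); a+=90
    return np.round(np.array(c)/1000,4),np.round(s,1),round((a+90)%180-90,2)
def big(m,near=None):
    n,l,st,_=cv2.connectedComponentsWithStats(m.astype(np.uint8))
    return l==1+np.argmax(st[1:,4])
def blue(p): 
    h=cv2.cvtColor(p["image"],cv2.COLOR_BGR2HSV); return (h[...,0]>102)&(h[...,0]<130)&(h[...,1]>110)&(h[...,2]>60)
def yellow(p):
    h=cv2.cvtColor(p["image"],cv2.COLOR_BGR2HSV); return (h[...,0]>15)&(h[...,0]<33)&(h[...,1]>140)&(h[...,2]>90)
E
python3 - <<'E'
from h import *
s=env.read_state(); print(s["tool_rot"])
p=env.grab_frame("top")
m=blue(p); m[:,:200]=0; m[:,330:]=0; m[:150]=0; m[250:]=0
print("tote top",rect(p,m,.064))
y=yellow(p); y[:,:255]=0;y[:,295:]=0;y[:178]=0;y[205:]=0
print("pad top",rect(p,y,.075))
for t,z in(("pipe",.03),("bracket",.015)): print(t,rect(p,env.trace(p,t)[0]["mask"],z))
env.goto([.44,-.03,.36],[180,0,0])
p=env.grab_frame("wrist"); cv2.imwrite("pics/w1.png",p["image"]); print(p["position"],p["orientation"])
print("tote w",rect(p,big(blue(p)),.064)); 
y=big(yellow(p)); print("pad w",rect(p,y,.075),y.sum(),np.argwhere(y).mean(0))
print(env.search_frame(p,"divider_pad")[:1],env.read_state()["clock"])
E
```

```text
[ 1.79998398e+02  6.62113884e-04 -1.56693901e+02]
tote top (array([ 0.5048, -0.0226]), array([333.2, 179.9]), 87.76)
pad top (array([ 0.5042, -0.041 ]), array([31.8,  6.4]), -1.2)
pipe (array([ 0.4628, -0.417 ]), array([194.4,  47.2]), -18.58)
bracket (array([0.4668, 0.3748]), array([85.3, 54. ]), -20.83)
[ 0.50918876 -0.03038085  0.52132605] [-1.46426465e+01 -4.24966233e-02 -9.00613948e+01]
tote w (array([ 0.5052, -0.024 ]), array([333.3, 179.8]), 87.77)Traceback (most recent call last):
  File "<stdin>", line 12, in <module>
  File "h.py", line 20, in big
    return l==1+np.argmax(st[1:,4])
                ~~~~~~~~~^^^^^^^^^^
    return _wrapfunc(a, 'argmax', axis=axis, out=out, **kwds)
    return bound(*args, **kwds)
ValueError: attempt to get argmax of an empty sequence
```

View pics/w1.png

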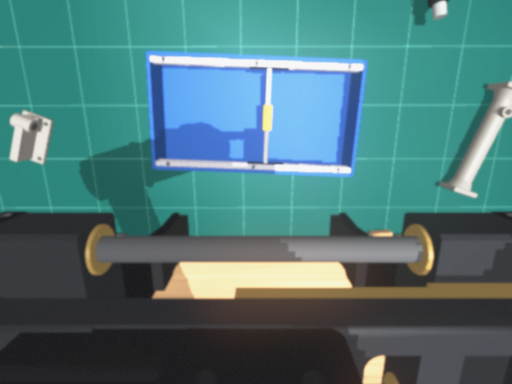

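Wrist and top views agree on the tote: (0.505,-0.023), long axis at 87.8°, 333x180 mm. The pad is at pixel (267,117), and the bracket boss (25,118) is at the far end. Next I straddle the pad and push the divider.

```bash
cat >> h.py <<'E'
TA=87.77; TC=np.array([.505,-.0233]); U=np.array([np.cos(np.radians(TA)),np.sin(np.radians(TA))]); V=np.array([-U[1],U[0]])
def T(x,y,z): return [*(TC+U*x+V*y),z]      # tote frame -> world
def inT(w): w=np.asarray(w)[:2]-TC; return np.round([w@U,w@V],4)
E
python3 - <<'E'
from h import *
p=env.grab_frame("wrist")
d=inT(plane(p,[[267.3,117.5]],.075)[0]); d2=[inT(a["xyz"]) for a in env.search_frame(p,"divider_pad")[:1]]
print("pad in tote",d,d2, "top:",inT([.5042,-.041]))
x=d[0]; assert -.03<x<-.01 and abs(d[1])<.006
r=[180,0,TA-90]
env.gripper_to(.31)
env.goto(T(x,0,.12),r)
print(env.move_straight(T(x,0,.044),r,rate=.08,force_limit=8))
f0=env.read_state()["force"]
print(env.move_straight(T(-.053-.0065,0,.044),r,rate=.025,force_limit=20))
s=env.read_state(); print(s["force"]-f0,inT(s["position"]),s["position"],s["opening"])
env.move_straight(T(-.058,0,.044),r,rate=.03)
env.move_straight(T(-.058,0,.13),r,rate=.15)
env.goto([.44,-.03,.36],[180,0,0])
p=env.grab_frame("wrist"); cv2.imwrite("pics/w2.png",p["image"])
print(rect(p,big(blue(p)),.064)); a=env.search_frame(p,"divider_pad")
print([(inT(q["xyz"]),q["xyz"],q["score"]) for q in a[:1]])
im=p["image"].copy()
for dx,c in((-.053,(0,0,255)),):
    for q in pix(p,[T(dx-.007,-.02,.075),T(dx+.007,-.02,.075),T(dx-.007,.02,.075),T(dx+.007,.02,.075)]): cv2.circle(im,tuple(int(round(v*16)) for v in q),8,c,-1,shift=4)
for q in pix(p,[T(a,b,.064) for a in(-.166,.166) for b in(-.089,.089)]): cv2.circle(im,tuple(int(round(v)) for v in q),1,(0,0,255),-1)
cv2.imwrite("pics/w2z.png",cv2.resize(im[40:190,130:380],None,fx=3,fy=3,interpolation=cv2.INTER_CUBIC)); print(env.read_state()["clock"])
E
```

```text
pad in tote [-0.0206 -0.0002] [array([-0.0196, -0.0082])] top: [-0.0177  0.0001]
False
False
[0.11347698 3.29871531 3.204215  ] [-0.0595 -0.0002] [ 0.50283929 -0.08272268  0.04411001] 0.30969132121568205
(array([ 0.5052, -0.0241]), array([333.2, 179.8]), 87.79)
[(array([-0.0532, -0.0052]), [0.5081, -0.0767, 0.0627], 0.82)]
11.15
```

View pics/w2z.png

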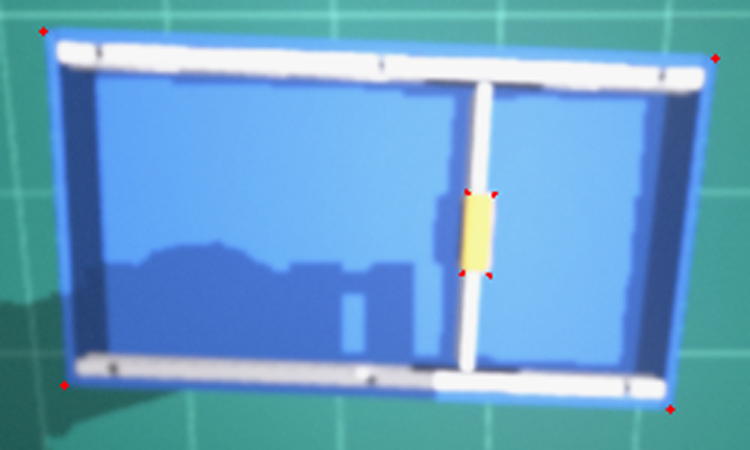

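The divider is at tote x = -0.053: the pad corners fall on the predicted red dots. The long bay is about 206 mm and the short one about 100 mm. Now the pipe.

Run:
```python
from h import *
env.gripper_to(.75)
env.goto([.42,-.40,.33],[180,0,-18.6])
p=env.grab_frame("wrist"); m=env.trace(p,"pipe")[0]["mask"]
(c,s,a)=rect(p,m,.036); print("pipe",c,s,a,[q["xyz"] for q in env.search_frame(p,"pipe_grip")[:1]])
im=p["image"].copy(); e=np.array([np.cos(np.radians(a)),np.sin(np.radians(a))])
for k in(-.095,0,.095): 
    q=pix(p,[[*(c+k*e),.036]])[0]; cv2.circle(im,tuple(int(round(v)) for v in q),2,(0,0,255),-1)
im[m&(np.indices(m.shape).sum(0)%6==0)]=(0,255,0)
cv2.imwrite("pics/p1.png",im); print(env.read_state()["clock"])
```

```text
pipe [ 0.4639 -0.4204] [192.4  43.4] -18.02 [[0.4722, -0.421, 0.0335]]
13.6083
```

View pics/p1.png

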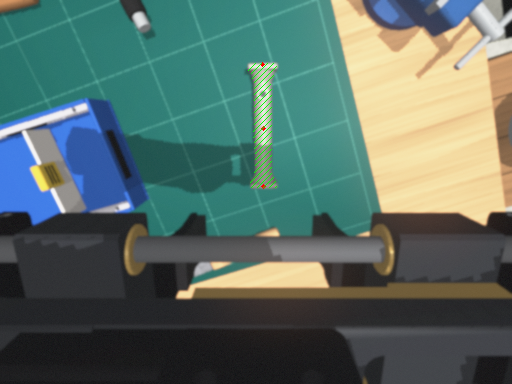

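The overlay fits: pipe at (0.464,-0.420), -18°, with its boss at the far end (263,93). Grasp it and place it.

Run:
```python
from h import *
c=[.4642,-.4204]; a=-18.02
env.gripper_to(.6)
env.goto([*c,.10],[180,0,a])
print(env.move_straight([*c,.006],rate=.1,force_limit=8))
env.gripper_to(0,40); s=env.read_state(); print("grip",s["opening"]*87,s["finger_force"],s["position"])
env.move_straight([*c,.20],rate=.2)
s=env.read_state(); print("lift",s["opening"]*87,s["finger_force"],s["force"])
r=[180,0,TA-180]; X=.057
env.goto(T(X,0,.20),r)
p=env.grab_frame("wrist"); cv2.imwrite("pics/p2.png",p["image"]); p=env.grab_frame("scene"); cv2.imwrite("pics/p2s.png",cv2.resize(p["image"][60:260,130:400],None,fx=2.8,fy=2.8))
s=env.read_state(); print(s["position"],s["force"],s["clock"])
```

```text
False
grip 27.140148093151492 39.984645545482635 [ 0.46427942 -0.42053031  0.00624797]
lift 27.193835634842884 39.963851664215326 [-0.73101463  0.07207546 -4.17110618]
[0.50731322 0.03315259 0.19988283] [ 0.78761726  0.03226025 -2.86154016] 19.8667
```

View pics/p2s.png

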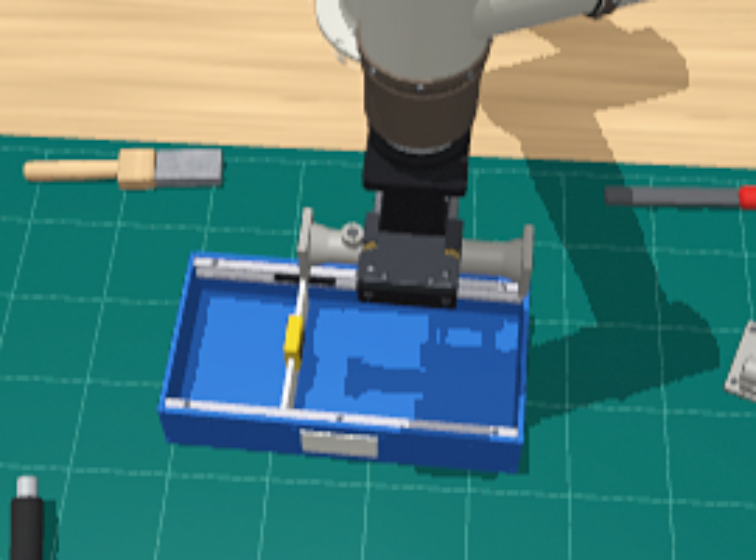

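View pics/p2.png

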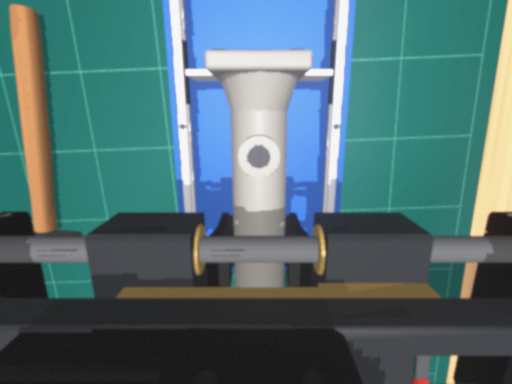

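The pipe hangs level over the long bay, with its boss at pixel (258,156). I'll check its position along the grip, then lower it.

Run:
```python
from h import *
p=env.grab_frame("wrist"); z0=env.read_state()["position"][2]-.006
b=inT(plane(p,[[258.5,156]],z0+.044)[0]); print("boss",b,"expect .005; flange",inT(plane(p,[[259,51]],z0+.044)[0]),"expect -.038/-.030")
off=b[0]-.005; print("off",off); off=off if abs(off)<.006 else 0
X=.057-off; r=[180,0,TA-180]
env.move_straight(T(X,0,.075),r,rate=.15)
print(env.move_straight(T(X,0,.020),r,rate=.06,force_limit=10))
hit=env.move_straight(T(X,0,.0095),r,rate=.012,force_limit=4)
s=env.read_state(); print("down",hit,inT(s["position"]),s["position"][2],s["force"])
```

```text
boss [ 0.0056 -0.0006] expect .005; flange [-0.0369 -0.0004] expect -.038/-.030
off 0.0005999999999999998
False
down True [0.0564 0.0001] 0.01117305277567883 [-0.33964549 -0.51834425  4.46961082]
```

Run:
```python
from h import *
env.gripper_to(.5)
env.move_straight(T(.0564,0,.16),rate=.15)
env.gripper_to(.4)
env.goto([.42,.37,.33],[180,0,-20.8])
p=env.grab_frame("wrist"); m=env.trace(p,"bracket")[0]["mask"]
print("br",rect(p,m,.02),[q["xyz"] for q in env.search_frame(p,"bracket_grip")[:1]],p["position"])
ys,xs=np.nonzero(m); y0,x0=int(ys.mean()),int(xs.mean()); y0=max(y0,75); x0=max(x0,100); print(y0,x0)
cv2.imwrite("pics/b1.png",cv2.resize(p["image"][y0-75:y0+75,x0-100:x0+100],None,fx=4,fy=4,interpolation=cv2.INTER_CUBIC)); cv2.imwrite("pics/b1f.png",p["image"])
print(env.read_state()["clock"])
```

```text
br (array([0.4703, 0.3741]), array([80.4, 50. ]), -21.03) [[0.4703, 0.3696, 0.0098]] [0.4848981  0.34487516 0.49080963]
128 244
26.5333
```

View pics/b1.png

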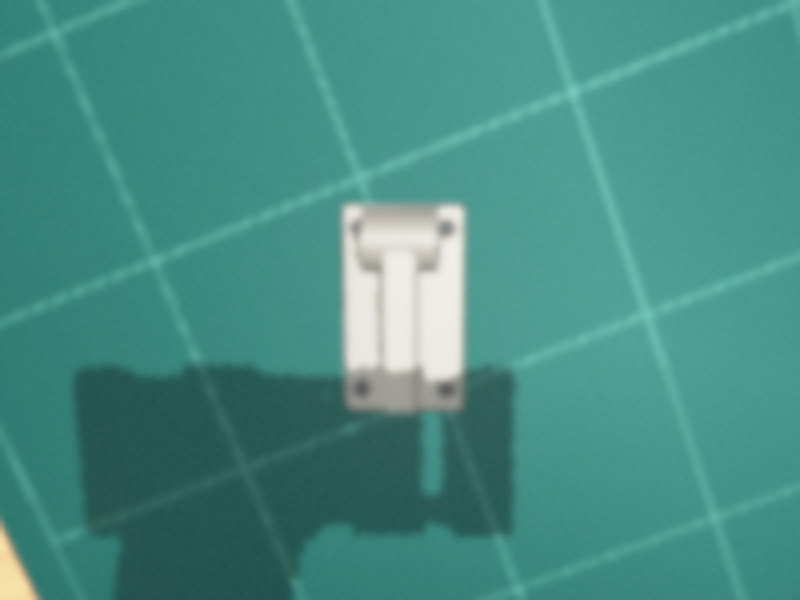

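The base spans crop x 342–466 and y 203–411. The boss is at the far end, and the part lines up with the image, so its angle is about -21°.

Run:
```python
from h import *
p=env.grab_frame("wrist")
w=plane(p,[[144+x/4,53+y/4] for x,y in((404,203),(404,411),(342,307),(466,307))],.008)[:,:2]
L=np.linalg.norm(w[0]-w[1]); W=np.linalg.norm(w[2]-w[3]); c=w.mean(0); print(L,W,c)
assert abs(L-.084)<.004 and abs(W-.05)<.004
a=-20.95; e=np.array([np.cos(np.radians(a)),np.sin(np.radians(a))]); g=c-.007*e
env.gripper_to(.4)
env.goto([*g,.10],[180,0,a])
print(env.move_straight([*g,.0125],rate=.1,force_limit=6))
env.gripper_to(0,25); s=env.read_state(); print("grip",s["opening"]*87,s["finger_force"])
env.move_straight([*g,.19],rate=.2)
s=env.read_state(); print("lift",s["opening"]*87,s["finger_force"],s["force"])
# crosswise: bracket x along TA-90, grip 7 mm behind its middle
r=[180,0,TA-90]; X=-.110
env.goto(T(X,.007,.19),r)
p=env.grab_frame("wrist"); s=env.read_state(); print(inT(s["position"]),s["clock"])
cv2.imwrite("pics/b2.png",p["image"])
```

```text
0.0858343067157419 0.05214269488117237 [0.46930373 0.37468739]
True
grip 12.018577320560377 25.598136276494188
lift 11.967611357390888 25.49069345019234 [-0.31374801  0.45666618 -3.37059029]
[-0.1093  0.0066] 32.125
```

View pics/b2.png

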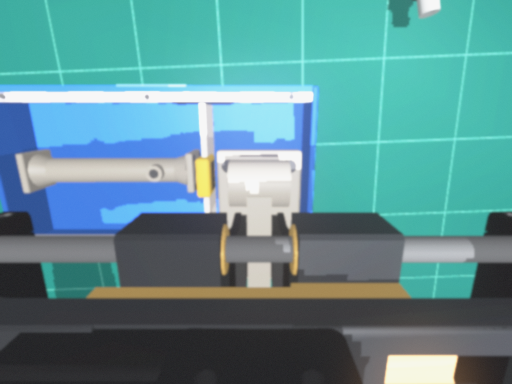

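The pipe lies in the long bay, and the bracket is held level and centred over the short bay. The approach stopped on light contact, so the exact grip height is unknown and I'll feel for the floor.

Run:
```python
from h import *
r=[180,0,TA-90]; X,Y=-.110,.007
print(env.move_straight(T(X,Y,.085),r,rate=.15))
print(env.move_straight(T(X,Y,.035),r,rate=.06,force_limit=10)); print(env.read_state()["position"][2])
hit=env.move_straight(T(X,Y,.014),r,rate=.012,force_limit=3)
s=env.read_state(); print("down",hit,inT(s["position"]),s["position"][2],s["force"],s["opening"]*87,s["clock"])
```

```text
False
False
0.03526823449930657
down True [-0.11   0.007] 0.01644332365968456 [-0.85541545  1.11873292  5.34250655] 11.827676769738746 35.3417
```

Touchdown is at z = 0.0164, about 5 mm above the pick height, which matches the tote's floor. Release, back off and check.

Run:
```python
from h import *
env.gripper_to(.32)
env.move_straight(T(-.110,.007,.16),rate=.12)
env.goto([.44,-.03,.36],[180,0,0])
p=env.grab_frame("wrist")
cv2.imwrite("pics/f.png",cv2.resize(p["image"][30:200,130:390],None,fx=3,fy=3,interpolation=cv2.INTER_CUBIC))
print(env.read_state()["clock"],env.read_state()["force"])
```

```text
38.3 [ 0.60347888  0.07383213 -0.03276673]
```

View pics/f.png

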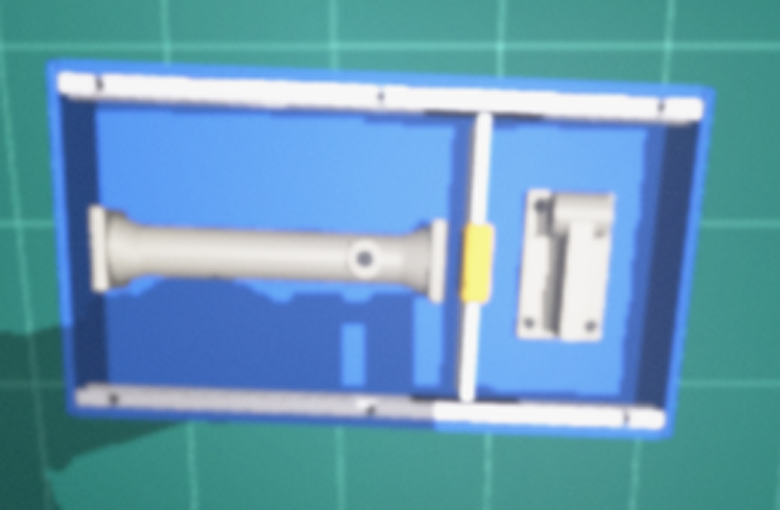

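The pipe lies along the long bay (flanges at crop 100 and 438, clear of the pad at 478). The bracket lies flat in the short bay (520–612), and the divider is unmoved.

```bash
python3 -c "
from workcell import env
print(env.close_job())"
```

```text
the job is handed in; nothing more can be done
None
```

The job is done and handed in at about 38 s: I slid the divider to 53 mm off centre with light force, then set the pipe in the long bay and the bracket (turned across the tote) in the short one, both flat and upright; the four other tools were not touched.

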